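# Press the storage box's lid home, then lift the box and hold it level

## Robot

A 6-joint arm with a two-finger parallel gripper is mounted at the origin on a cart in front of the work surface, level with it; the furniture and walls round the work are solid. World frame = base frame: x ahead of the robot, y to its left, z up, the work surface at z = 0. Lengths are in m, angles in rad, forces in N, time in s.
With the tool pointing down it reaches from about 0.325 to 0.9 m from the base axis. Payload 6.1 kg.
Tool frame: the origin (TCP) lies between the finger pads; the fingertips stand ahead of it and the grasp point (between the pads) lies 6 mm ahead of it (arm.tips_ahead is the z of the fingertips in the tool frame, in m); z points along the fingers, y is the line along which they close (so a half turn about z gives the same grasp; the last joint's range is limited). The gripper opens to 85 mm and grips with 20 to 120 N. Pads are 22 mm wide; open, the fingers measure 114 mm over their backs; the gripper's body (76 mm by 85 mm) begins 54 mm behind the grasp point. The pads swing forward as they close: fully open they stand 13 mm farther back than shut.
Start: joints at [1.075, 0.22, 1.526, -0, 1.395, -0.126], TCP at [0.226, 0.583, 0.256] pointing down, gripper open.
Joint ranges: [-2.98, 2.98], [-0.91, 2.08], [0.09, 2.57], [-1.24, 4.39], [0.2, 2.65], [-2.68, 2.68]. Speed limits (rad/s): [2.57, 2.57, 3.01, 3.14, 3.14, 3.14].

## Interface

Orientations are given as a unit quaternion [x, y, z, w].
In Python, from plant import arm, snapshot, get_calibration gives the robot as it stands (arm), with the cameras as plain functions.
- The arm moves only by the tool advance, called after "Emit:" by a JSON object that holds its "name" and its "arguments". Schema: {"type":"object","properties":{"deltas":{"type":"array","items":{"type":"object","properties":{"sx":{"type":"number"},"sy":{"type":"number"},"sz":{"type":"number"},"wx":{"type":"number"},"wy":{"type":"number"},"wz":{"type":"number"}},"additionalProperties":false},"minItems":1,"maxItems":10},"aperture":{"type":"number"},"squeeze":{"type":"number"},"only":{"type":"string"},"quiet":{"type":"boolean"},"lines":{"type":"string"}},"required":["deltas"],"additionalProperties":false}. deltas is a list of rows, 1 to 10 of them, each an object with the fields sx, sy, sz (the shift in a scale on which 1.0 is 0.6 m), wx, wy, wz (a rotation vector in a scale on which 1.0 is 180 degrees); a field left out counts as zero; each row is the pose to reach, as a shift and turn from the pose commanded when the call began, along the tool's axes at that moment; what a row does not reach only later rows make up. A row lasts 1/8 s, in which the tool goes at most 0.0625 m and 0.188 rad, less where a joint would pass 70% of its speed; a pose out of reach is approached as far as the arm can. aperture is the finger opening in m, set as the call begins (left out keeps the last). The fingers move at their own pace and stop on an object; squeeze is the grip in N (left out, the last holds). Time passes only in rows, so rows that do not move let the fingers close. The tool returns the time, the measured TCP pose, the force, the opening and the grip force at its end. only (a regular expression) keeps the lines of the reply that match it, lines (a string "A,B") keeps lines A to B, and quiet returns only ok. A shift or turn number past 1, either way, is cut back to 1. Input that does not fit is refused with a message, and nothing moves.
- arm.read_state(): the state, without advancing time (a new reading comes with each control period).
- snapshot(name): name is "side" or "top"; returns the picture (400x640x3 uint8, red, green, blue); there is no depth.
- get_calibration(name): a dict with "fx", "fy", "cx", "cy" (pixels), "dist_coeffs" ([k1, k2, p1, p2, k3] as OpenCV has them; the pictures are not rectified), "world_to_cam" (4x4, takes a point from world to camera coordinates). Camera axes: x right, y down, z forward; pixel columns grow to the right and rows downward; lengths in m; the calibration is good to about 2 mm. A picture is of the moment at which its call begins. get_calibration takes no time and is no camera call.
- arm.sign_off(): hands the job in; it is judged then, once.
The state is a dict: "time": time; "joints": joint angles; "joint_velocities": joint speeds; "effort": joint torques, N m; "eef_pos": TCP position; "tool_rot": TCP orientation; "force": force on the tool from outside, world axes, zero at the start; "moment": the same for the moment, N m; "grip_width": finger opening in m; "finger_force": force on a finger pad.
Only numpy, scipy, OpenCV 4.12 (cv2) and the standard library are available. Lean on these libraries where they do the work, as an engineer would, in place of code of your own. Each camera call takes 0.05 s, during which the arm holds its last target. There are 200 camera calls.

## Task

The wooden lid of the longer of the two grey storage boxes is standing a little proud: while the box stands on the worktop, press the lid down until it is fully home. Then grip that box, lift it with its lid still home until its underside is about 12 cm above the worktop, without tipping it on the way, and finish there, holding it steady and level in the gripper without putting it down or letting go (so that the worktop under it can be wiped). Leave the shorter box, the tin and the salt shaker standing where they are.

Things in the scene. Friction and masses are not known exactly. Their poses are not given: they have to be found in the camera images.
- long_box: The longer storage box: plain grey, 150 mm long (its x axis), 56 mm wide (its y axis), body 70 mm high with upright parallel sides, mass with lid about 0.35 to 0.6 kg, weight centred. Origin: centre of the underside; z up. Loose on the worktop. With the lid home it is 80 mm high in all. Grip it across its 56 mm width, on the grey body below the lid, at the middle of its length.
- long_box_lid (a joint): How far the long box's lid stands proud, in m: 0 = fully home, at most 0.010; starts at 0.005 to 0.008. The lid is a light wooden plate, 146 x 52 x 10 mm, with a plug and dark seal below. It slides straight up and down without tipping, wherever pressed; about 6 N of friction resists it, it stays where left, and it meets a firm stop when home.
- lid_top (a point): Centre of the top face of the long box's lid: 80 mm above the box's underside when the lid is home, and higher by as much as the lid stands proud. Moves with the lid.
- short_box: The shorter storage box: same make, grey with a wooden lid that is already home, 95 mm long (x), 56 mm wide (y), 80 mm high with its lid. Origin: centre of the underside. Leave it alone.
- tin: Round food tin, 57 mm across, 72 mm high, standing behind the boxes. Origin: centre of the underside. Leave it alone. Behind it wall cabinets overhang the worktop from about x = 0.58 m on and some 0.4 m up: keep the wrist and arm in front of them.
- salt: Salt shaker, 44 mm across, 90 mm high, standing to the left. Origin: centre of the underside. Leave it alone.

How it is judged:
By the outcome, as a careful person would: the job done as asked, in the order asked, and still so for the second after the job is handed in, while the arm keeps its last pose, push and grip.
It also fails if it takes over 48 s, if anything falls off the work surface, if the arm or the gripper's body presses on something with over 40 N, if the wrist force passes 120 N, or if a joint passes its speed limit or range.

## Working session

There is one attempt and no reset: what is moved stays moved. The work goes in short steps, Python scripts to look and compute and a tool call to move; the robot and the scene stay as the last step left them, time stands still between calls to the robot, and variables do not carry over. Pictures are saved under pics/ and viewed, at most 10 in all, crops included, and the job is handed in when it is done.

```bash
ls; mkdir -p pics; python3 - <<'E'
from plant import arm, snapshot, get_calibration
import cv2
for n in("side","top"):
    cv2.imwrite(f"pics/{n}0.png",snapshot(n)[...,::-1]); c=get_calibration(n); print({k:(v if k!='world_to_cam' else [list(map(lambda x:round(float(x),4),r)) for r in v]) for k,v in c.items()})
print(arm.read_state(), arm.tips_ahead)
E
```

```text
pics
plant.py
{'fx': 505.5605454547273, 'fy': 505.5605454547273, 'cx': 315.2558127316658, 'cy': 197.703426370115, 'dist_coeffs': array([0.04686259, 0.        , 0.        , 0.        , 0.        ]), 'world_to_cam': [[0.7572, -0.6532, 0.001, -0.3382], [-0.5167, -0.5999, -0.6108, 0.3802], [0.3996, 0.462, -0.7918, 1.2969], [0.0, 0.0, 0.0, 1.0]]}
{'fx': 437.51075037993996, 'fy': 437.51075037993996, 'cx': 317.3210425839999, 'cy': 199.94739119741968, 'dist_coeffs': array([-0.04891392,  0.        ,  0.        ,  0.        ,  0.        ]), 'world_to_cam': [[-0.0114, -0.9998, 0.0177, 0.0943], [-0.9975, 0.0101, -0.0704, 0.541], [0.0703, -0.0184, -0.9974, 1.2754], [0.0, 0.0, 0.0, 1.0]]}
{'time': 0.1, 'joints': array([ 1.07486478e+00,  2.21147543e-01,  1.52751398e+00,  1.87448719e-05,
        1.39466631e+00, -1.26105491e-01]), 'joint_velocities': array([-0.00050107, -0.00306131, -0.00165606, -0.00042548, -0.00016308,
        0.00082067]), 'effort': array([ 1.83890486e-03, -4.98247004e+01, -3.90546691e+01, -7.62282593e-05,
        5.72246325e-03, -1.08084720e-05]), 'eef_pos': array([0.22567139, 0.58230289, 0.25529926]), 'tool_rot': array([ 1.83862598e-01,  9.82951572e-01, -8.23141765e-04, -2.74290619e-04]), 'force': array([-0.52347664,  0.22148834,  0.66971979]), 'moment': array([-0.02349894,  0.04883643, -0.02263287]), 'finger_force': 0.0, 'grip_width': 0.08533735445517528} 0.025
```

View pics/top0.png

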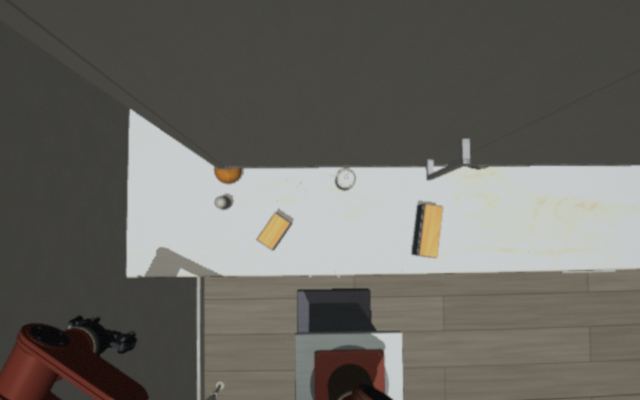

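View pics/side0.png

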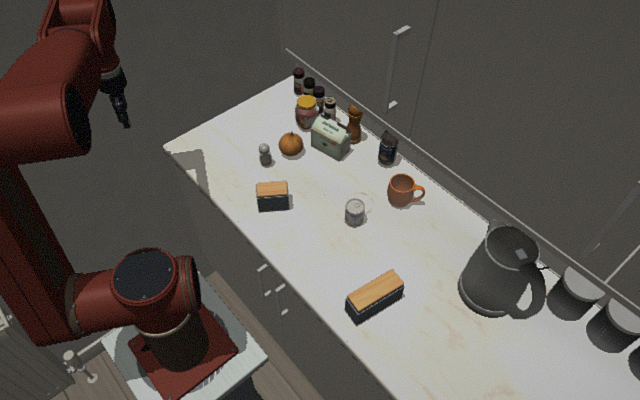

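The top view shows the long box's lid at about (430,231), the short box at (275,231), the tin at (346,179) and the salt at (222,202). In the side view the long lid is at about (376,290). Next I'll segment the wood and fit the box pose.

```bash
cat > h.py <<'E'
import cv2, numpy as np
from plant import arm, snapshot, get_calibration
from scipy.optimize import minimize, least_squares
def cal(n):
    c=get_calibration(n); K=np.array([[c['fx'],0,c['cx']],[0,c['fy'],c['cy']],[0,0,1.]])
    return K,np.array(c['dist_coeffs'],float),np.array(c['world_to_cam'],float)
def proj(n,P):
    K,d,T=cal(n); return cv2.projectPoints(np.asarray(P,float),cv2.Rodrigues(T[:3,:3])[0],T[:3,3],K,d)[0][:,0]
def back(n,uv,z):
    K,d,T=cal(n); r=cv2.undistortPoints(np.asarray(uv,float).reshape(-1,1,2),K,d)[:,0]
    r=np.c_[r,np.ones(len(r))]@T[:3,:3]; o=-T[:3,:3].T@T[:3,3]
    return o+r*((z-o[2])/r[:,2])[:,None]
def wood(img,seed):
    h=cv2.cvtColor(img,cv2.COLOR_RGB2HSV); m=cv2.inRange(h,(8,90,130),(28,255,255))
    k,l,s,c=cv2.connectedComponentsWithStats(m); i=l[seed[1],seed[0]]
    if not i: i=1+np.argmin(np.hypot(*(c[1:]-seed).T))
    return (l==i).astype(np.uint8)
def lidc(x,y,a,z):
    q=np.array([[1,1],[1,-1],[-1,-1],[-1,1]])*[.073,.026]
    R=np.array([[np.cos(a),-np.sin(a)],[np.sin(a),np.cos(a)]]); return np.c_[q@R.T+[x,y],np.full(4,z)]
E
python3 - <<'E'
from h import *
for n,s in(("top",(430,231)),("top",(275,231)),("side",(376,290))):
    img=cv2.imread(f"pics/{n}0.png")[...,::-1].copy(); m=wood(img,s)
    c=max(cv2.findContours(m,0,1)[0],key=cv2.contourArea)[:,0]
    W=back(n,c,.086)[:,:2].astype(np.float32); print(n,m.sum(),cv2.minAreaRect(W),c.min(0),c.max(0))
    o=cv2.resize(img[...,::-1][s[1]-45:s[1]+45,s[0]-50:s[0]+50],None,fx=4,fy=4,interpolation=0)
    m4=cv2.resize(m[s[1]-45:s[1]+45,s[0]-50:s[0]+50],None,fx=4,fy=4,interpolation=0)
    cv2.drawContours(o,cv2.findContours(m4,0,1)[0],-1,(255,0,255),1)
    globals()[n+str(s[0])]=o
cv2.imwrite("pics/c0.png",np.hstack([top430,side376]))
print(back("top",[(346,179)],.072),back("top",[(275,231)],.08),back("top",[(222,202)],.09))
E
```

```text
top 900 ((0.44884011149406433, -0.2268189638853073), (0.04998166859149933, 0.1439368575811386), 81.70909881591797) [419 204] [441 256]
top 577 ((0.45240604877471924, 0.2125653326511383), (0.050447914749383926, 0.08839639276266098), 55.12896728515625) [258 214] [289 248]
side 993 ((0.4496956467628479, -0.2327270209789276), (0.050236646085977554, 0.14478009939193726), 81.687744140625) [348 270] [403 310]
[[0.59716664 0.00709985 0.072     ]] [[0.45172183 0.20904206 0.08      ]] [[0.53388576 0.35556784 0.09      ]]
```

View pics/c0.png

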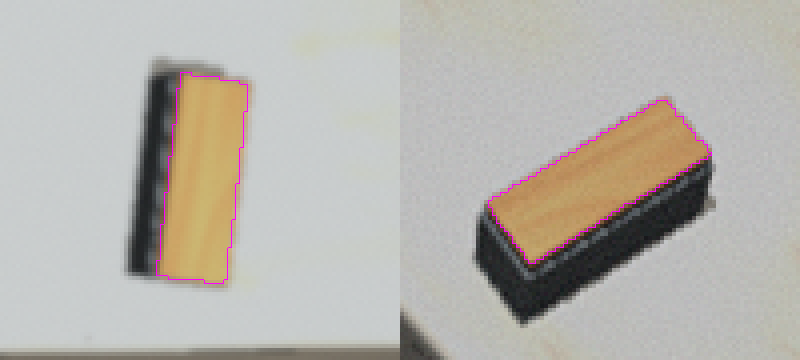

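The segmentation is clean. The lid fits 146x52, with its centre at about (0.449, -0.230) and its long axis at -8.3° to x. The two cameras agree within about 6 mm. I'll triangulate jointly, then compute the move.

```bash
cat >> h.py <<'E'
from scipy.spatial.transform import Rotation as Ro
def go(xyz,yaw_y):
    "shift & turn in tool axes to put TCP at xyz, tool down, tool y at world angle yaw_y"
    s=arm.read_state(); R=Ro.from_quat(s['tool_rot']); c,n=np.cos(yaw_y),np.sin(yaw_y)
    G=Ro.from_matrix(np.array([[n,c,0],[-c,n,0],[0,0,-1]]))
    if (R.inv()*G).magnitude()>np.pi/2: G=G*Ro.from_euler('z',np.pi)
    print('shift',R.inv().apply(np.array(xyz)-s['eef_pos']).round(4),'rot',(R.inv()*G).as_rotvec().round(4))
E
python3 - <<'E'
from h import *
obs={}
for n,s in(("top",(430,231)),("side",(376,290))):
    img=cv2.imread(f"pics/{n}0.png")[...,::-1].copy(); m=wood(img,s)
    c=max(cv2.findContours(m,0,1)[0],key=cv2.contourArea)
    M=cv2.moments(m,True); obs[n]=np.array([M['m10']/M['m00'],M['m01']/M['m00']])
print(obs)
r=least_squares(lambda p:np.r_[[proj(n,[p])[0]-obs[n] for n in obs]].ravel(),[.45,-.23,.085]); print('free z',r.x,r.fun)
r=least_squares(lambda p:np.r_[[proj(n,[[*p,.0865]])[0]-obs[n] for n in obs]].ravel(),[.45,-.23]); print(r.x,r.fun)
go([*r.x,.16],np.radians(81.7))
E
```

```text
{'top': array([430.19      , 230.28555556]), 'side': array([374.89526687, 289.60422961])}
free z [ 0.44990239 -0.22973557  0.07850557] [ 0.36350992 -0.4981159  -0.55580027  0.08760304]
[ 0.44829628 -0.22994142] [ 1.23382875  0.06596261 -0.65509565 -0.94607702]Traceback (most recent call last):
  File "<stdin>", line 10, in <module>
  File "h.py", line 25, in go
    G=Ro.from_matrix(np.array([[n,c,0],[-c,n,0],[0,0,-1]]))
  File "scipy/spatial/transform/_rotation.pyx", line 1143, in scipy.spatial.transform._rotation.Rotation.from_matrix
ValueError: Non-positive determinant (left-handed or null coordinate frame) in rotation matrix 0: [[ 0.98952579  0.1443562   0.        ]
 [-0.1443562   0.98952579  0.        ]
 [ 0.          0.         -1.        ]].
```

```bash
sed -i 's/\[\[n,c,0\],\[-c,n,0\]/[[-n,c,0],[c,n,0]/' h.py; python3 -c "
from h import *
go([.449,-.230,.16],np.radians(81.7))"
```

```text
shift [-0.5019 -0.6765  0.0963] rot [-0.0017 -0.0004 -0.225 ]
```

Units first: shifts go in shares of 0.6 m and turns go in shares of 180 degrees. So -0.48 m / 0.6 = -0.8, -0.36 m / 0.6 = -0.6, -0.225 rad / 3.1416 = -0.0716.

Emit:
{"name": "advance", "arguments": {"deltas": [{"sx":-0.06, "sy":-0.08, "wz":-0.0159}, {"sx":-0.12, "sy":-0.16, "wz":-0.0318}, {"sx":-0.18, "sy":-0.24, "wz":-0.0477}, {"sx":-0.24, "sy":-0.32, "wz":-0.0637}, {"sx":-0.3, "sy":-0.4, "wz":-0.0716}, {"sx":-0.36, "sy":-0.48, "wz":-0.0716}, {"sx":-0.42, "sy":-0.56, "wz":-0.0716}, {"sx":-0.48, "sy":-0.64, "wz":-0.0716}, {"sx":-0.54, "sy":-0.72, "wz":-0.0716}, {"sx":-0.6, "sy":-0.8, "wz":-0.0716}], "aperture": 0, "squeeze": 20}}

```text
time: 1.35
eef_pos: [0.3881, 0.0032, 0.2563]
tool_rot: [0.072, 0.997, 0.0, 0.0]
force: [1.0, 0.9, 0.2]
grip_width: -0.0002
finger_force: 0.0
```

```bash
python3 -c "
from h import *
go([.449,-.230,.16],np.radians(81.7))"
```

```text
shift [-0.0939 -0.2219  0.0964] rot [ 0.0002  0.0008 -0.0001]
```

Converted, -0.222 m / 0.6 = -0.37, -0.178 m / 0.6 = -0.2967.

Emit:
{"name": "advance", "arguments": {"deltas": [{"sx":-0.0317, "sy":-0.0733, "sz":0.0167}, {"sx":-0.0633, "sy":-0.1467, "sz":0.05}, {"sx":-0.095, "sy":-0.22, "sz":0.0833}, {"sx":-0.1267, "sy":-0.2967, "sz":0.125}, {"sx":-0.1567, "sy":-0.37, "sz":0.16}, {"sx":-0.1567, "sy":-0.37, "sz":0.16}, {"sx":-0.1567, "sy":-0.37, "sz":0.16}]}}

```text
time: 2.22
eef_pos: [0.4486, -0.2277, 0.1599]
tool_rot: [0.073, 0.997, 0.001, -0.001]
force: [-0.1, 0.9, 0.3]
grip_width: 0.0002
finger_force: 0.0
```

```bash
python3 - <<'E'
from h import *
go([.449,-.230,.16],np.radians(81.7)); print(arm.tips_ahead, arm.read_state()['force'])
a=[]
for n,(u,v) in(("top",(430,225)),("side",(376,275))):
    i=snapshot(n)[...,::-1]; a.append(cv2.resize(i[v-60:v+60,u-50:u+50],None,fx=4,fy=4,interpolation=2))
cv2.imwrite("pics/c1.png",np.hstack(a))
E
```

```text
shift [-0.0007 -0.0022 -0.0001] rot [ 0.001  -0.0013 -0.0005]
0.025 [-0.0531333   0.93889461  0.33815868]
```

View pics/c1.png

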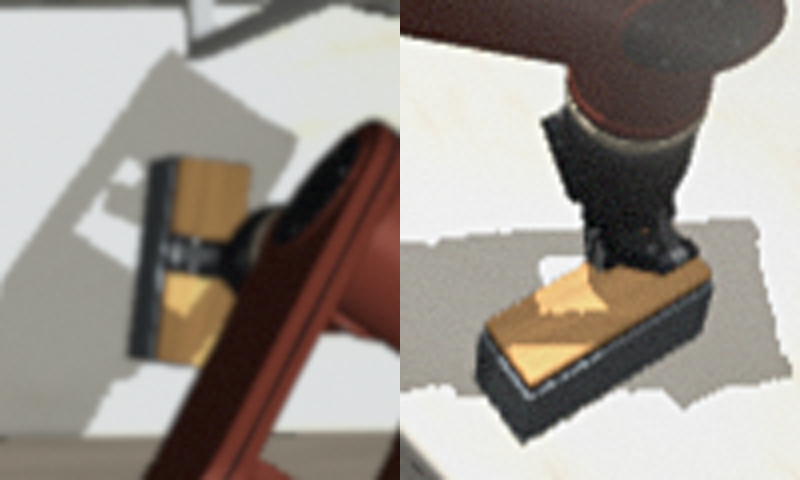

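The closed fingers are over the middle of the lid in both views. I'll descend, then press in small steps while watching the force.

Converted, 0.043 m / 0.6 = 0.0717, -0.002 m / 0.6 = -0.0033.

Emit:
{"name": "advance", "arguments": {"deltas": [{"sy":-0.0033, "sz":0.0333}, {"sy":-0.0033, "sz":0.0667}, {"sy":-0.0033, "sz":0.0717}, {"sy":-0.0033, "sz":0.0717}]}}

```text
time: 2.82
eef_pos: [0.4492, -0.2297, 0.1182]
tool_rot: [0.072, 0.997, -0.0, 0.0]
force: [0.0, -0.3, 0.3]
grip_width: -0.0001
finger_force: 0.0
```

Emit:
{"name": "advance", "arguments": {"deltas": [{"sz":0.0033}, {"sz":0.0067}, {"sz":0.01}, {"sz":0.01}]}}

```text
time: 3.32
eef_pos: [0.4491, -0.2303, 0.1116]
tool_rot: [0.072, 0.997, -0.0, 0.0]
force: [0.3, -0.1, 3.5]
grip_width: -0.0003
finger_force: 1.4
```

Emit:
{"name": "advance", "arguments": {"deltas": [{"sz":0.0033}, {"sz":0.005}, {"sz":0.005}]}}

```text
time: 3.7
eef_pos: [0.449, -0.2303, 0.1087]
tool_rot: [0.072, 0.997, -0.0, 0.0]
force: [-0.3, 0.5, 4.7]
grip_width: 0.0003
finger_force: 2.3
```

Converted, 0.002 m / 0.6 = 0.0033, 0.001 m / 0.6 = 0.0017.

Emit:
{"name": "advance", "arguments": {"deltas": [{"sz":0.0017}, {"sz":0.0033}, {"sz":0.0033}]}}

```text
time: 4.08
eef_pos: [0.449, -0.2303, 0.1066]
tool_rot: [0.072, 0.997, -0.0, 0.0]
force: [0.3, -0.2, 4.9]
grip_width: -0.0
finger_force: 2.3
```

Emit:
{"name": "advance", "arguments": {"deltas": [{"sz":0.0017}, {"sz":0.0033}, {"sz":0.0033}]}}

```text
time: 4.45
eef_pos: [0.449, -0.2303, 0.105]
tool_rot: [0.072, 0.997, -0.0, 0.0]
force: [-1.7, 1.1, 7.8]
grip_width: 0.0
finger_force: 4.0
```

Converted, 0.001 m / 0.6 = 0.0017.

Emit:
{"name": "advance", "arguments": {"deltas": [{"sz":0.0017}, {"sz":0.0017}, {"sz":0.0017}]}}

```text
time: 4.82
eef_pos: [0.4491, -0.2304, 0.1049]
tool_rot: [0.072, 0.997, -0.0, 0.0]
force: [-5.3, 2.7, 15.1]
grip_width: 0.0002
finger_force: 7.8
```

Emit:
{"name": "advance", "arguments": {"deltas": [{"sz":0.0017}, {"sz":0.0017}, {"sz":0.0017}]}}

```text
time: 5.2
eef_pos: [0.4491, -0.2304, 0.1048]
tool_rot: [0.072, 0.997, -0.0, 0.0]
force: [-8.3, 5.6, 22.9]
grip_width: -0.0002
finger_force: 11.6
```

The force rises steeply with the tips at about 0.080 m, so the lid is on its stop. I'll retreat, open the fingers and check that it is home and the box hasn't shifted.

Converted, -0.16 m / 0.6 = -0.2667, -0.12 m / 0.6 = -0.2.

Emit:
{"name": "advance", "arguments": {"deltas": [{"sz":-0.0333}, {"sz":-0.1}, {"sy":-0.1, "sz":-0.1667}, {"sy":-0.2, "sz":-0.1667}, {"sy":-0.2667, "sz":-0.1667}, {"sy":-0.2667, "sz":-0.1667}], "aperture": 0.085}}

```text
time: 5.95
eef_pos: [0.4245, -0.3913, 0.2017]
tool_rot: [0.074, 0.997, -0.0, -0.0]
force: [0.4, 0.9, -0.2]
grip_width: 0.0849
finger_force: 0.0
```

```bash
python3 - <<'E'
from h import *
a=[];ob={}
for n,(u,v) in(("top",(430,231)),("side",(376,290))):
    i=snapshot(n); m=wood(i,(u,v)); M=cv2.moments(m,True); ob[n]=np.array([M['m10']/M['m00'],M['m01']/M['m00']])
    c=max(cv2.findContours(m,0,1)[0],key=cv2.contourArea)[:,0]
    print(n,m.sum(),ob[n],cv2.minAreaRect(back(n,c,.08)[:,:2].astype(np.float32)))
    a.append(cv2.resize(i[v-50:v+50,u-50:u+50,::-1],None,fx=4,fy=4,interpolation=0))
cv2.imwrite("pics/c2.png",np.hstack(a))
r=least_squares(lambda p:np.r_[[proj(n,[p])[0]-ob[n] for n in ob]].ravel(),[.45,-.23,.085]); print('free z',r.x,r.fun)
go([.449,-.230,.16],np.radians(81.7))
E
```

```text
top 881 [429.88422247 229.81498297] ((0.4492691159248352, -0.2272939532995224), (0.05140914395451546, 0.14356260001659393), 82.02720642089844)
side 969 [375.0123839  290.78431373] ((0.4494294822216034, -0.23351740837097168), (0.05111713707447052, 0.14346890151500702), 81.29912567138672)
free z [ 0.45091871 -0.23048017  0.07189758] [ 0.27939034 -0.38285102 -0.42659095  0.06727919]
shift [-0.0007  0.1598  0.0415] rot [ 0.0017 -0.0014 -0.0011]
```

View pics/c2.png

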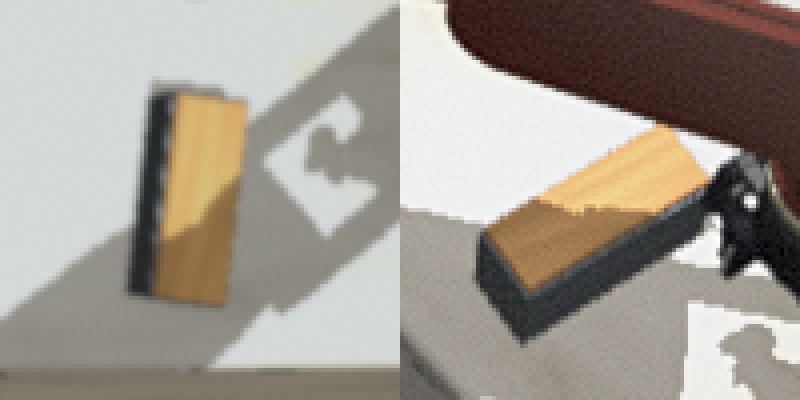

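The dark seal gap is gone and the lid's triangulated height fell by about 6.6 mm, so the lid is home and the box hasn't moved. Next I'll go back over it with the fingers open, then down.

Converted, 0.16 m / 0.6 = 0.2667, 0.11 m / 0.6 = 0.1833.

Emit:
{"name": "advance", "arguments": {"deltas": [{"sy":0.0917}, {"sy":0.1833}, {"sy":0.2667}, {"sy":0.2667, "sz":0.0667}, {"sy":0.2667, "sz":0.1}, {"sy":0.2667, "sz":0.1}]}}

```text
time: 6.8
eef_pos: [0.4474, -0.2275, 0.1403]
tool_rot: [0.071, 0.997, 0.001, -0.002]
force: [0.2, -0.3, 1.0]
grip_width: 0.0849
finger_force: 0.0
```

```bash
python3 -c "
from h import *
go([.4495,-.2302,.048],np.radians(81.7))"
```

```text
shift [-0.0028 -0.0026  0.0922] rot [ 0.0024 -0.0041  0.0021]
```

Converted, 0.093 m / 0.6 = 0.155, 0.085 m / 0.6 = 0.1417.

Emit:
{"name": "advance", "arguments": {"deltas": [{}, {"sz":0.0417}, {"sz":0.0833}, {"sz":0.1167}, {"sz":0.1417}, {"sz":0.155}, {"sz":0.155}, {"sz":0.155}]}}

```text
time: 7.8
eef_pos: [0.4493, -0.2306, 0.0501]
tool_rot: [0.072, 0.997, -0.0, 0.001]
force: [0.5, -1.3, 0.0]
grip_width: 0.0852
finger_force: 0.0
```

```bash
python3 -c "
from h import *
go([.4495,-.2302,.048],np.radians(81.7))"
```

```text
shift [-0.0001  0.0004  0.0021] rot [-0.0007  0.0012 -0.    ]
```

Converted, 0.002 m / 0.6 = 0.0033.

Emit:
{"name": "advance", "arguments": {"deltas": [{"sz":0.0033}, {"sz":0.0033}, {"sz":0.0033}, {"sz":0.0033}, {"sz":0.0033}, {"sz":0.0033}, {"sz":0.0033}, {"sz":0.0033}], "aperture": 0.03, "squeeze": 50}}

```text
time: 8.8
eef_pos: [0.4491, -0.2302, 0.0478]
tool_rot: [0.072, 0.997, -0.0, 0.0]
force: [-0.0, 2.8, 6.3]
grip_width: 0.0555
finger_force: 50.1
```

The box is gripped at 55.5 mm with 50 N. I'll lift it gently by 20 mm first, then the rest.

Converted, -0.02 m / 0.6 = -0.0333, -0.014 m / 0.6 = -0.0233.

Emit:
{"name": "advance", "arguments": {"deltas": [{"sz":-0.005}, {"sz":-0.0133}, {"sz":-0.0233}, {"sz":-0.0333}, {"sz":-0.0333}]}}

```text
time: 9.43
eef_pos: [0.4493, -0.2305, 0.0681]
tool_rot: [0.072, 0.997, -0.0, 0.001]
force: [-1.2, -1.0, -4.1]
grip_width: 0.0559
finger_force: 49.5
```

Emit:
{"name": "advance", "arguments": {"deltas": [{"sz":-0.01}, {"sz":-0.03}, {"sz":-0.0533}, {"sz":-0.08}, {"sz":-0.1067}, {"sz":-0.1333}, {"sz":-0.1533}, {"sz":-0.165}, {"sz":-0.1683}, {"sz":-0.1683}]}}

```text
time: 10.68
eef_pos: [0.4485, -0.23, 0.1679]
tool_rot: [0.072, 0.997, 0.0, -0.0]
force: [-0.1, -0.7, -4.0]
grip_width: 0.0555
finger_force: 49.4
```

Emit:
{"name": "advance", "arguments": {"deltas": [{}, {}, {}]}}

```text
time: 11.05
eef_pos: [0.4486, -0.2301, 0.168]
tool_rot: [0.072, 0.997, 0.0, -0.0]
force: [0.1, -0.1, -3.4]
grip_width: 0.0555
finger_force: 49.4
```

```bash
python3 - <<'E'
from h import *
s=arm.read_state(); print(s['eef_pos'],s['force'],s['moment'])
T=snapshot("top"); i=snapshot("side"); p=proj("side",[[.4495,-.2302,.16]])[0].astype(int); print(p)
u,v=p; cv2.imwrite("pics/c3.png",cv2.resize(i[max(v-60,0):v+80,u-80:u+80,::-1],None,fx=4,fy=4,interpolation=2))
cv2.imwrite("pics/t3.png",T[130:290,190:480,::-1])
E
```

```text
[ 0.44864365 -0.23005848  0.16804139] [ 0.07400143 -0.10025321 -3.43368296] [ 0.01402659 -0.03088796  0.02479605]
[377 274]
```

View pics/c3.png

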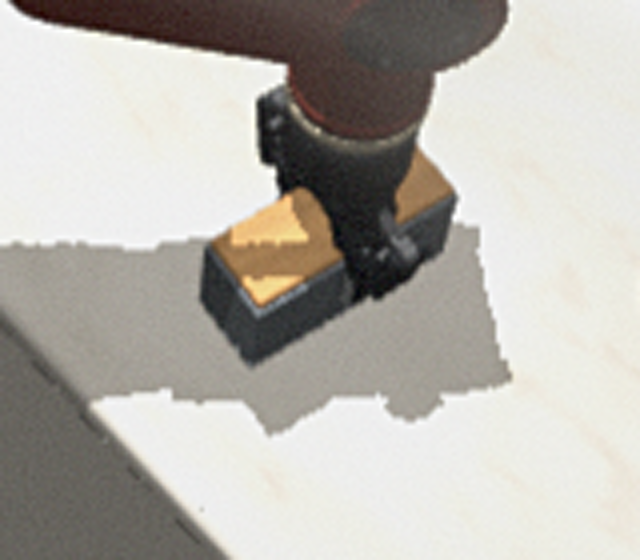

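View pics/t3.png

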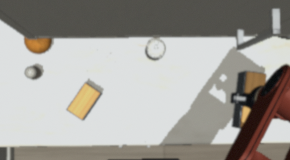

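The box is up with its lid flush, it looks level, and the other objects are where they were. I'll check height and level numerically from its corners in the side view: the near bottom corner at about (359.5,304.7), the left lid corner, and so on.

```bash
python3 - <<'E'
from h import *
a=np.radians(-8.3);R=np.array([[np.cos(a),-np.sin(a)],[np.sin(a),np.cos(a)]])
def C(sx,sy,h,z): return [*(R@[sx*.075,sy*.028]+[.449,-.2305]),z+h]
pts=[(-1,-1,0),(-1,-1,.07),(-1,1,.07),(1,-1,.07),(1,-1,0)]
for z,o in((0,np.array([326,245])),(.12,np.array([297,214]))):
    uv=proj("side",[C(*p,z) for p in pts]); print(z,((uv-o)*4).round(0).tolist(),uv[0])
E
```

```text
0 [[116.0, 325.0], [123.0, 279.0], [72.0, 210.0], [310.0, 164.0], [296.0, 213.0]] [354.92834929 326.14612159]
0.12 [[244.0, 367.0], [252.0, 314.0], [197.0, 242.0], [454.0, 194.0], [437.0, 250.0]] [357.99301287 305.84887295]
```

The corners match a level box at 12 cm to within about a pixel, so I'm handing it in.

```bash
python3 -c "
from plant import arm, snapshot, get_calibration
print(arm.sign_off())"
```

```text
the job is handed in; nothing more can be done
None
```

The long box's lid is pressed fully home, and the box is held level and steady about 12 cm above the worktop; I never touched the short box, tin or salt shaker, and the job is handed in (no verdict was shown).

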